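Load the exposure trays from the tile magazine and set the purge valve

TASK

Shut the purge valve fully. With it shut, lay one test tile flat inside the rims of every steel tray, always drawing the lowest tile out through the front of the magazine (push it out a little with the feed slide, then pull it), never from the top; leave the spare tiles in the magazine and the feed slide fully back. Then set the purge valve half open, without shifting the small beaker or the dropper bottle.

Things in the scene. Friction and masses are not known exactly. Their poses are not given: they have to be found in the camera images.
- magazine: aluminium gravity magazine fixed on the worktop, 56 mm high. Origin: on the worktop under the centre of its bay; x points to its rear, y across, z up. Bay 73 x 43 mm inside, open at the top, floor 12 mm above the worktop. Front and rear gates (outer faces at x = -40.5 and +40.5 mm) begin 23.5 mm above the worktop: only the lowest tile can pass out under the front gate, towards -x
- magazine_exit (a point): point in front of the magazine's gate, at x = -66 mm in its frame, on top of a tongue 22 mm wide, 12 mm above the worktop, which reaches to x = -91 mm and carries the tile that comes out; nothing stands beside the tongue, so fingers can go down on both sides of the tile. A tile is clear of the bay when its centre is 78 mm in front of the magazine's origin
- feed_slide (a joint): feed slide of the magazine, m: 0 = fully back at home, 0.035 = fully forward. Its blade (22 mm wide, 6 mm thick) pushes the lowest tile out under the front gate by as much as the slide moves less about 1 mm (magazine -x direction); the tile stays out when the slide is drawn back. Sliding friction about 1 N; it stays where it is left
- slide_knob (a point): point on the upright black thumb knob of the feed slide, 12 mm below the knob's top; the knob is 12 mm wide across (magazine y), 16 mm long (magazine x), its top 62 mm above the worktop; it stands 96 mm behind the magazine's origin when the slide is home and moves with it
- tray_1: loose shallow steel tray 100 x 80 mm (x, y), floor 3 mm thick, rims 4 mm wide and 6 mm high, 0.3 kg. Origin: centre of the underside, z up. May be absent
- tray_2: another tray like tray_1. May be absent
- tray_3: another tray like tray_1. May be absent
- tray_4: another tray like tray_1. May be absent
- purge_valve (a joint): angle of the purge valve's handle, rad: 0 = shut (stop; handle at right angles to the pipe), 0.785 = half open (handle over the long middle mark of the white dial), 1.571 = fully open (stop; handle in line with the pipe). It opens anticlockwise seen from above, and stays where it is left (friction about 0.08 N m)
- valve_axis (a point): point on the upright turning axis of the valve, 70 mm above the worktop, at half the height of the handle bar
- valve_grip (a point): grip point in the middle of the handle bar's thickness, 58 mm from the axis; the black bar is 12 mm wide, 16 mm tall (62 to 78 mm above the worktop) and ends 78 mm from the axis. It moves with the handle. The brass pipe under it lies lower than 40 mm, the white dial (72 mm across) lower than 58 mm
- dropper_bottle: small white dropper bottle, 31 mm across, 94 mm high, a bystander. Origin: centre of its underside
- small_beaker: small glass beaker, 50 mm across, 61 mm high, a bystander. Origin: centre of its underside
- tile_1: white ceramic tile 70 x 40 x 8 mm (x, y, z), 50 g. Origin: centre of its underside. Starts in the magazine as number 1 from the bottom, its long side along the magazine's x; when the lowest has been pulled out the others drop by one
- tile_2: tile like tile_1. Starts in the magazine as number 2 from the bottom, its long side along the magazine's x; when the lowest has been pulled out the others drop by one
- tile_3: tile like tile_1. Starts in the magazine as number 3 from the bottom, its long side along the magazine's x; when the lowest has been pulled out the others drop by one
- tile_4: tile like tile_1. Starts in the magazine as number 4 from the bottom, its long side along the magazine's x; when the lowest has been pulled out the others drop by one
- tile_5: tile like tile_1. Starts in the magazine as number 5 from the bottom, its long side along the magazine's x; when the lowest has been pulled out the others drop by one

How it is judged (in metres and radians):
On the way, in this order (a step that is already met when the one before it is completed fails the run):
1. the purge valve is fully shut (within 0.07 rad) (value of joint purge_valve below 0.07 rad), for 0.2 s.
2. with the valve shut (within 0.1 rad), a tile lies flat inside every tray (((horizontal distance between tile_1 and tray_1 below 0.02 m and z of tile_1 in the frame of tray_1 below 0.006 m and angle between tile_1's own z axis and vertical below 0.04 rad) or (horizontal distance between tile_2 and tray_1 below 0.02 m and z of tile_2 in the frame of tray_1 below 0.006 m and angle between tile_2's own z axis and vertical below 0.04 rad) or (horizontal distance between tile_3 and tray_1 below 0.02 m and z of tile_3 in the frame of tray_1 below 0.006 m and angle between tile_3's own z axis and vertical below 0.04 rad) or (horizontal distance between tile_4 and tray_1 below 0.02 m and z of tile_4 in the frame of tray_1 below 0.006 m and angle between tile_4's own z axis and vertical below 0.04 rad) or (horizontal distance between tile_5 and tray_1 below 0.02 m and z of tile_5 in the frame of tray_1 below 0.006 m and angle between tile_5's own z axis and vertical below 0.04 rad)) and ((horizontal distance between tile_1 and tray_2 below 0.02 m and z of tile_1 in the frame of tray_2 below 0.006 m and angle between tile_1's own z axis and vertical below 0.04 rad) or (horizontal distance between tile_2 and tray_2 below 0.02 m and z of tile_2 in the frame of tray_2 below 0.006 m and angle between tile_2's own z axis and vertical below 0.04 rad) or (horizontal distance between tile_3 and tray_2 below 0.02 m and z of tile_3 in the frame of tray_2 below 0.006 m and angle between tile_3's own z axis and vertical below 0.04 rad) or (horizontal distance between tile_4 and tray_2 below 0.02 m and z of tile_4 in the frame of tray_2 below 0.006 m and angle between tile_4's own z axis and vertical below 0.04 rad) or (horizontal distance between tile_5 and tray_2 below 0.02 m and z of tile_5 in the frame of tray_2 below 0.006 m and angle between tile_5's own z axis and vertical below 0.04 rad)) and ((horizontal distance between tile_1 and tray_3 below 0.02 m and z of tile_1 in the frame of tray_3 below 0.006 m and angle between tile_1's own z axis and vertical below 0.04 rad) or (horizontal distance between tile_2 and tray_3 below 0.02 m and z of tile_2 in the frame of tray_3 below 0.006 m and angle between tile_2's own z axis and vertical below 0.04 rad) or (horizontal distance between tile_3 and tray_3 below 0.02 m and z of tile_3 in the frame of tray_3 below 0.006 m and angle between tile_3's own z axis and vertical below 0.04 rad) or (horizontal distance between tile_4 and tray_3 below 0.02 m and z of tile_4 in the frame of tray_3 below 0.006 m and angle between tile_4's own z axis and vertical below 0.04 rad) or (horizontal distance between tile_5 and tray_3 below 0.02 m and z of tile_5 in the frame of tray_3 below 0.006 m and angle between tile_5's own z axis and vertical below 0.04 rad)) and ((horizontal distance between tile_1 and tray_4 below 0.02 m and z of tile_1 in the frame of tray_4 below 0.006 m and angle between tile_1's own z axis and vertical below 0.04 rad) or (horizontal distance between tile_2 and tray_4 below 0.02 m and z of tile_2 in the frame of tray_4 below 0.006 m and angle between tile_2's own z axis and vertical below 0.04 rad) or (horizontal distance between tile_3 and tray_4 below 0.02 m and z of tile_3 in the frame of tray_4 below 0.006 m and angle between tile_3's own z axis and vertical below 0.04 rad) or (horizontal distance between tile_4 and tray_4 below 0.02 m and z of tile_4 in the frame of tray_4 below 0.006 m and angle between tile_4's own z axis and vertical below 0.04 rad) or (horizontal distance between tile_5 and tray_4 below 0.02 m and z of tile_5 in the frame of tray_4 below 0.006 m and angle between tile_5's own z axis and vertical below 0.04 rad)) and value of joint purge_valve below 0.1 rad), for 0.3 s.
3. the valve is half open (0.785 rad, within 0.1) (value of joint purge_valve between 0.685 and 0.885 rad), for 0.3 s.
At the end, for the whole second after the job is handed in: Every tray holds a tile, flat on its floor (tilt under 0.04 rad), inside the rims, centre within 20 mm of the tray's centre; every other tile is in the magazine's bay; the feed slide is within 5 mm of home; the valve stands at 0.785 rad within 0.1 (all of step 3 and ((horizontal distance between tile_1 and tray_1 below 0.02 m and z of tile_1 in the frame of tray_1 below 0.006 m and angle between tile_1's own z axis and vertical below 0.04 rad) or (horizontal distance between tile_2 and tray_1 below 0.02 m and z of tile_2 in the frame of tray_1 below 0.006 m and angle between tile_2's own z axis and vertical below 0.04 rad) or (horizontal distance between tile_3 and tray_1 below 0.02 m and z of tile_3 in the frame of tray_1 below 0.006 m and angle between tile_3's own z axis and vertical below 0.04 rad) or (horizontal distance between tile_4 and tray_1 below 0.02 m and z of tile_4 in the frame of tray_1 below 0.006 m and angle between tile_4's own z axis and vertical below 0.04 rad) or (horizontal distance between tile_5 and tray_1 below 0.02 m and z of tile_5 in the frame of tray_1 below 0.006 m and angle between tile_5's own z axis and vertical below 0.04 rad)) and ((horizontal distance between tile_1 and tray_2 below 0.02 m and z of tile_1 in the frame of tray_2 below 0.006 m and angle between tile_1's own z axis and vertical below 0.04 rad) or (horizontal distance between tile_2 and tray_2 below 0.02 m and z of tile_2 in the frame of tray_2 below 0.006 m and angle between tile_2's own z axis and vertical below 0.04 rad) or (horizontal distance between tile_3 and tray_2 below 0.02 m and z of tile_3 in the frame of tray_2 below 0.006 m and angle between tile_3's own z axis and vertical below 0.04 rad) or (horizontal distance between tile_4 and tray_2 below 0.02 m and z of tile_4 in the frame of tray_2 below 0.006 m and angle between tile_4's own z axis and vertical below 0.04 rad) or (horizontal distance between tile_5 and tray_2 below 0.02 m and z of tile_5 in the frame of tray_2 below 0.006 m and angle between tile_5's own z axis and vertical below 0.04 rad)) and ((horizontal distance between tile_1 and tray_3 below 0.02 m and z of tile_1 in the frame of tray_3 below 0.006 m and angle between tile_1's own z axis and vertical below 0.04 rad) or (horizontal distance between tile_2 and tray_3 below 0.02 m and z of tile_2 in the frame of tray_3 below 0.006 m and angle between tile_2's own z axis and vertical below 0.04 rad) or (horizontal distance between tile_3 and tray_3 below 0.02 m and z of tile_3 in the frame of tray_3 below 0.006 m and angle between tile_3's own z axis and vertical below 0.04 rad) or (horizontal distance between tile_4 and tray_3 below 0.02 m and z of tile_4 in the frame of tray_3 below 0.006 m and angle between tile_4's own z axis and vertical below 0.04 rad) or (horizontal distance between tile_5 and tray_3 below 0.02 m and z of tile_5 in the frame of tray_3 below 0.006 m and angle between tile_5's own z axis and vertical below 0.04 rad)) and ((horizontal distance between tile_1 and tray_4 below 0.02 m and z of tile_1 in the frame of tray_4 below 0.006 m and angle between tile_1's own z axis and vertical below 0.04 rad) or (horizontal distance between tile_2 and tray_4 below 0.02 m and z of tile_2 in the frame of tray_4 below 0.006 m and angle between tile_2's own z axis and vertical below 0.04 rad) or (horizontal distance between tile_3 and tray_4 below 0.02 m and z of tile_3 in the frame of tray_4 below 0.006 m and angle between tile_3's own z axis and vertical below 0.04 rad) or (horizontal distance between tile_4 and tray_4 below 0.02 m and z of tile_4 in the frame of tray_4 below 0.006 m and angle between tile_4's own z axis and vertical below 0.04 rad) or (horizontal distance between tile_5 and tray_4 below 0.02 m and z of tile_5 in the frame of tray_4 below 0.006 m and angle between tile_5's own z axis and vertical below 0.04 rad)) and ((x of tile_1 in the frame of magazine between -0.02 and 0.02 m and y of tile_1 in the frame of magazine between -0.012 and 0.012 m and z of tile_1 in the frame of magazine below 0.048 m) or (horizontal distance between tile_1 and tray_1 below 0.02 m and z of tile_1 in the frame of tray_1 below 0.006 m and angle between tile_1's own z axis and vertical below 0.04 rad) or (horizontal distance between tile_1 and tray_2 below 0.02 m and z of tile_1 in the frame of tray_2 below 0.006 m and angle between tile_1's own z axis and vertical below 0.04 rad) or (horizontal distance between tile_1 and tray_3 below 0.02 m and z of tile_1 in the frame of tray_3 below 0.006 m and angle between tile_1's own z axis and vertical below 0.04 rad) or (horizontal distance between tile_1 and tray_4 below 0.02 m and z of tile_1 in the frame of tray_4 below 0.006 m and angle between tile_1's own z axis and vertical below 0.04 rad)) and ((x of tile_2 in the frame of magazine between -0.02 and 0.02 m and y of tile_2 in the frame of magazine between -0.012 and 0.012 m and z of tile_2 in the frame of magazine below 0.048 m) or (horizontal distance between tile_2 and tray_1 below 0.02 m and z of tile_2 in the frame of tray_1 below 0.006 m and angle between tile_2's own z axis and vertical below 0.04 rad) or (horizontal distance between tile_2 and tray_2 below 0.02 m and z of tile_2 in the frame of tray_2 below 0.006 m and angle between tile_2's own z axis and vertical below 0.04 rad) or (horizontal distance between tile_2 and tray_3 below 0.02 m and z of tile_2 in the frame of tray_3 below 0.006 m and angle between tile_2's own z axis and vertical below 0.04 rad) or (horizontal distance between tile_2 and tray_4 below 0.02 m and z of tile_2 in the frame of tray_4 below 0.006 m and angle between tile_2's own z axis and vertical below 0.04 rad)) and ((x of tile_3 in the frame of magazine between -0.02 and 0.02 m and y of tile_3 in the frame of magazine between -0.012 and 0.012 m and z of tile_3 in the frame of magazine below 0.048 m) or (horizontal distance between tile_3 and tray_1 below 0.02 m and z of tile_3 in the frame of tray_1 below 0.006 m and angle between tile_3's own z axis and vertical below 0.04 rad) or (horizontal distance between tile_3 and tray_2 below 0.02 m and z of tile_3 in the frame of tray_2 below 0.006 m and angle between tile_3's own z axis and vertical below 0.04 rad) or (horizontal distance between tile_3 and tray_3 below 0.02 m and z of tile_3 in the frame of tray_3 below 0.006 m and angle between tile_3's own z axis and vertical below 0.04 rad) or (horizontal distance between tile_3 and tray_4 below 0.02 m and z of tile_3 in the frame of tray_4 below 0.006 m and angle between tile_3's own z axis and vertical below 0.04 rad)) and ((x of tile_4 in the frame of magazine between -0.02 and 0.02 m and y of tile_4 in the frame of magazine between -0.012 and 0.012 m and z of tile_4 in the frame of magazine below 0.048 m) or (horizontal distance between tile_4 and tray_1 below 0.02 m and z of tile_4 in the frame of tray_1 below 0.006 m and angle between tile_4's own z axis and vertical below 0.04 rad) or (horizontal distance between tile_4 and tray_2 below 0.02 m and z of tile_4 in the frame of tray_2 below 0.006 m and angle between tile_4's own z axis and vertical below 0.04 rad) or (horizontal distance between tile_4 and tray_3 below 0.02 m and z of tile_4 in the frame of tray_3 below 0.006 m and angle between tile_4's own z axis and vertical below 0.04 rad) or (horizontal distance between tile_4 and tray_4 below 0.02 m and z of tile_4 in the frame of tray_4 below 0.006 m and angle between tile_4's own z axis and vertical below 0.04 rad)) and ((x of tile_5 in the frame of magazine between -0.02 and 0.02 m and y of tile_5 in the frame of magazine between -0.012 and 0.012 m and z of tile_5 in the frame of magazine below 0.048 m) or (horizontal distance between tile_5 and tray_1 below 0.02 m and z of tile_5 in the frame of tray_1 below 0.006 m and angle between tile_5's own z axis and vertical below 0.04 rad) or (horizontal distance between tile_5 and tray_2 below 0.02 m and z of tile_5 in the frame of tray_2 below 0.006 m and angle between tile_5's own z axis and vertical below 0.04 rad) or (horizontal distance between tile_5 and tray_3 below 0.02 m and z of tile_5 in the frame of tray_3 below 0.006 m and angle between tile_5's own z axis and vertical below 0.04 rad) or (horizontal distance between tile_5 and tray_4 below 0.02 m and z of tile_5 in the frame of tray_4 below 0.006 m and angle between tile_5's own z axis and vertical below 0.04 rad)) and value of joint feed_slide below 0.005 m); the robot touches nothing.
It fails at once if a tile is lifted out of the top of the magazine ((x of tile_1 in the frame of magazine between -0.03 and 0.03 m and y of tile_1 in the frame of magazine between -0.02 and 0.02 m and z of tile_1 in the frame of magazine between 0.052 and 0.07 m) or (x of tile_2 in the frame of magazine between -0.03 and 0.03 m and y of tile_2 in the frame of magazine between -0.02 and 0.02 m and z of tile_2 in the frame of magazine between 0.052 and 0.07 m) or (x of tile_3 in the frame of magazine between -0.03 and 0.03 m and y of tile_3 in the frame of magazine between -0.02 and 0.02 m and z of tile_3 in the frame of magazine between 0.052 and 0.07 m) or (x of tile_4 in the frame of magazine between -0.03 and 0.03 m and y of tile_4 in the frame of magazine between -0.02 and 0.02 m and z of tile_4 in the frame of magazine between 0.052 and 0.07 m) or (x of tile_5 in the frame of magazine between -0.03 and 0.03 m and y of tile_5 in the frame of magazine between -0.02 and 0.02 m and z of tile_5 in the frame of magazine between 0.052 and 0.07 m)).
It fails at once if the small beaker or the dropper bottle is shifted by more than 30 mm (distance of any of small_beaker, dropper_bottle from where it was at the start of the episode above 0.03 m).
Of tray_1, tray_2, tray_3, tray_4 only 3 to 4 are there at a start; the rules pass over those that are not, and their reading is None.
At some moment in a run one of tray_1, tray_2, tray_3, tray_4 may be knocked a few centimetres aside while the robot is not near it.
Once in a run the grip may slacken for a moment while it holds something.
It also fails if it takes over 208 s, if anything falls off the work surface, if the arm or the gripper's body presses on something with over 40 N, if the wrist force passes 120 N, or if a joint passes its speed limit or range.

ROBOT

A 7-joint arm with a two-finger parallel gripper is mounted at the origin on a cart in front of the work surface, level with it; the furniture and walls round the work are solid. World frame = base frame: x ahead of the robot, y to its left, z up, the work surface at z = 0. Lengths are in m, angles in degrees, forces in N, time in s.
With the tool pointing down it reaches from about 0.425 to 0.95 m from the base axis. Payload 4.7 kg.
Tool frame: the origin (TCP) lies midway between the tips of the shut fingers; the grasp point (between the pads) lies 19 mm behind it; z points along the fingers, y is the direction in which the jaws open and shut (so a half turn about z gives the same grasp; the last joint's range is limited). The gripper opens to 87 mm and grips with 3 to 60 N. Pads are 19 mm wide; open, the fingers measure 117 mm over their backs; the gripper's body (75 mm by 190 mm) begins 51 mm behind the grasp point.
Start: joints at [64.578, 26.849, -2.785, 87.806, 1.381, 65.374, -4.715], TCP at [0.272, -0.618, 0.223] pointing down, gripper open.
Joint ranges: [-148.3, 148.3], [-19.14, 114.17], [-79.39, 73.82], [5.75, 140.21], [-59.74, 239.74], [12.07, 113.84], [-152.46, 152.46]. Speed limits (degrees/s): [147.25, 147.25, 180, 180, 180, 180, 180].

INTERFACE

Orientations are given as [roll, pitch, yaw] about the fixed x, y, z axes, in that order (R = Rz(yaw) Ry(pitch) Rx(roll)).
In Python, from bench import goto, move_l, move_joints, gripper_open, gripper_close, dwell, solve_ik, get_state, grab_frame, IKError, hand_in, recognise, tip_of gives the robot as it stands. Calls block until the motion is done:
- goto(position, orientation): joint-space move of the TCP to a pose.
- move_l(position, frame=None, velocity=0.15, max_force=None): straight line of the TCP; frame=None keeps the orientation; velocity is the mean speed in m/s. With max_force (N) it stops when the force on the tool has changed by that much, and returns True; else False.
- move_joints(angles): joint-space move.
- gripper_open() and gripper_close(strength=None): open the fingers fully, or close them until they stop; strength is the grip in N (None keeps the last).
- dwell(seconds).
- solve_ik(position, orientation): joint angles nearest the present ones, or None.
- get_state(): the state.
- grab_frame(name): name is "side" or "top" or "wrist"; returns a dict with "color" (384x512x3 uint8, red, green, blue), "K" (3x3 intrinsics, pixels), "pose" (4x4, takes a point from camera to world coordinates). Camera axes: x right, y down, z forward; pixel columns grow to the right and rows downward; lengths in m; the calibration is good to about 2 mm. A picture is of the moment at which its call begins. There is no depth.
A pose or a line that the arm cannot do raises IKError and nothing moves.
- hand_in(): hands the job in, once; it reports no verdict.
Trained networks look in a picture, given as the dict that the camera call returned (one of the last four; its "shot" number tells which), for a name from the list of things; names that differ only in an ending like _2 or _b are one class to them, and where a whole thing is asked for, a point or a joint stands for the part that bears it (a point fixed in the world has none). Each returns a list of dicts, best first, with "conf" (0 to 1); they miss things now and then, are a little off and sometimes report something else, mostly with a low value. They report only what shows in the picture. A call takes as long as a camera call.
- recognise(query, picture): "xyz" ([x, y, z] in m, in the coordinates of the camera as it stood for that picture, good to about 4 mm: the middle of the surface that is visible of it).
- tip_of(query, picture): "xyz" ([x, y, z] in m, in the coordinates of the camera as it stood for that picture, good to about 4 mm: a listed point, or the origin of a listed thing).
The state is a dict: "t": time; "joint_pos": joint angles; "qvel": joint speeds; "tau": joint torques, N m; "ee_pos": TCP position; "tcp_rot": TCP orientation; "force": force on the tool from outside, world axes, zero at the start; "ft_torque": the same for the moment, N m; "opening": finger opening in m.
Only numpy, scipy, OpenCV 4.12 (cv2) and the standard library are available. Lean on these libraries where they do the work, as an engineer would, in place of code of your own. Each camera call takes 0.05 s, during which the arm holds its last target.

## Working session

There is one attempt and no reset: what is moved stays moved. The work goes in short steps, each a Python script; the robot and the scene stay as the last script left them, time stands still between calls to the robot, and variables do not carry over. Pictures are saved under pics/ and viewed, and the job is handed in when it is done.

```bash
ls; mkdir -p pics
cat > h.py <<'E'
from bench import *
import numpy as np, cv2
def snap(cam,fn):
    f=grab_frame(cam); cv2.imwrite('pics/'+fn,cv2.cvtColor(f['color'],cv2.COLOR_RGB2BGR)); return f
def w(f,p): 
    return (f['pose']@np.append(p,1))[:3]
def rec(f,q,fn=tip_of):
    return [(round(d['conf'],2),np.round(w(f,d['xyz']),3).tolist()) for d in fn(q,f)]
E
python3 - <<'E'
from h import *
print(get_state())
for c in ['top','side']:
    f=snap(c,c+'0.png'); print(c,f['K'].tolist(),np.round(f['pose'],3).tolist())
    for q in ['magazine','magazine_exit','slide_knob','tray_1','valve_axis','valve_grip','dropper_bottle','small_beaker','tile_1']:
        print(q,rec(f,q))
E
```

```text
pics
{'t': 0.0, 'joint_pos': array([64.57448001, 26.89686748, -2.78467819, 87.87507223,  1.38222753,
       65.37504982, -4.71719882]), 'qvel': array([-0.05779578, -0.07985636,  0.03792375, -0.03448764, -0.07280232,
        0.0669018 , -0.05118091]), 'tau': array([ 8.96596466e-04, -5.07975554e+01, -8.06442113e-02, -2.36153394e+01,
       -6.13464089e-02,  3.79200198e-02,  1.79999720e-04]), 'ee_pos': array([ 0.27182487, -0.61717807,  0.22149466]), 'tcp_rot': array([-1.79886747e+02,  5.33448064e-03,  2.37706877e+01]), 'force': array([0.53540837, 0.03024089, 0.20819928]), 'ft_torque': array([-0.00032431,  0.04138396, -0.04548145]), 'opening': 0.08691989610271533}
top [[374.93497002416126, 0.0, 250.61769322932497], [0.0, 374.93497002416126, 193.6298025184102], [0.0, 0.0, 1.0]] [[-0.027, -0.99, 0.136, 0.411], [-1.0, 0.027, -0.003, 0.039], [-0.001, -0.136, -0.991, 1.006], [0.0, 0.0, 0.0, 1.0]]
magazine [(0.59, [0.515, 0.041, -0.006])]
magazine_exit [(0.63, [0.447, 0.048, 0.015])]
slide_knob [(0.63, [0.609, 0.019, 0.048])]
tray_1 [(0.81, [0.464, -0.109, -0.006]), (0.72, [0.443, 0.395, 0.002
[... 493 characters left out ...]
, [0.0, 487.41851791558213, 198.28255927741614], [0.0, 0.0, 1.0]] [[-0.834, -0.351, 0.425, -0.037], [-0.551, 0.553, -0.625, 0.877], [-0.016, -0.755, -0.655, 0.955], [0.0, 0.0, 0.0, 1.0]]
magazine [(0.95, [0.519, 0.03, 0.001])]
magazine_exit [(0.86, [0.453, 0.045, 0.011])]
slide_knob [(0.59, [0.611, 0.017, 0.046])]
tray_1 [(0.97, [0.45, 0.242, -0.002]), (0.85, [0.441, 0.388, -0.001]), (0.83, [0.592, 0.258, -0.0]), (0.59, [0.458, -0.112, 0.001])]
valve_axis [(0.93, [0.481, -0.312, 0.069])]
valve_grip [(0.68, [0.487, -0.369, 0.071])]
dropper_bottle [(0.58, [0.577, -0.078, 0.002])]
small_beaker [(0.85, [0.619, -0.209, -0.005]), (0.45, [0.45, 0.043, 0.012])]
tile_1 [(0.69, [0.519, 0.036, 0.046])]
```

View pics/top0.png

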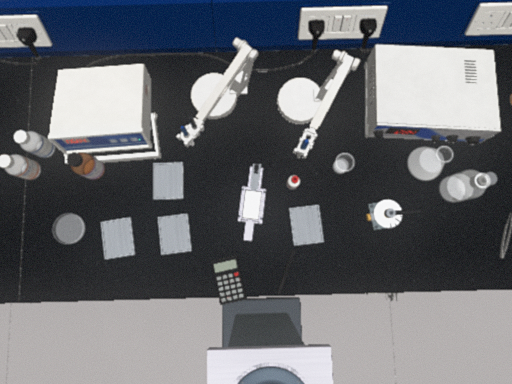

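View pics/side0.png

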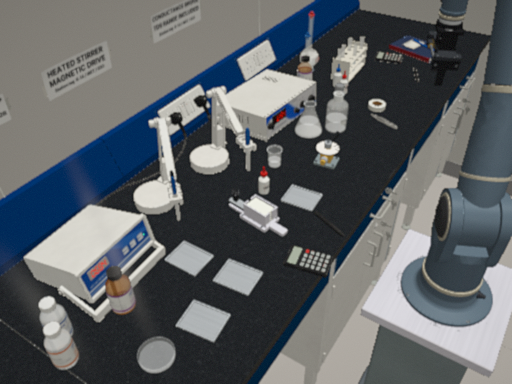

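Run:
```python
import cv2,numpy as np
t=cv2.imread('pics/top0.png'); s=cv2.imread('pics/side0.png')
a=cv2.resize(t[175:250,350:430],None,fx=5,fy=5,interpolation=3)[:375,:400]
b=cv2.resize(t[150:250,225:325],None,fx=3.75,fy=3.75,interpolation=3)
cv2.imwrite('pics/c1.png',np.hstack([a,b]))
a=cv2.resize(s[110:280,210:360],None,fx=3.5,fy=3.5,interpolation=3)
cv2.imwrite('pics/c2.png',a)
```

```text
(no output)
```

View pics/c1.png

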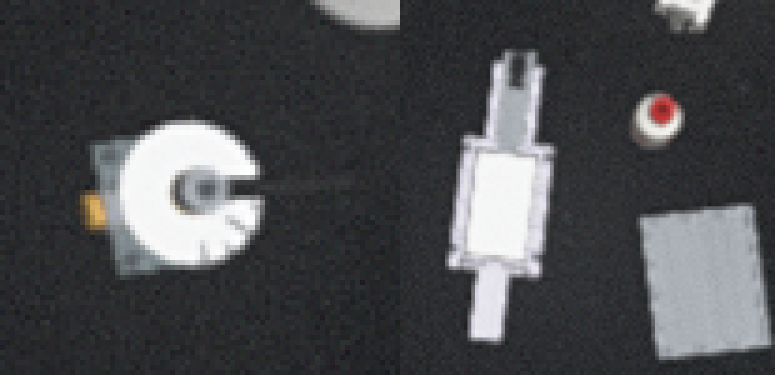

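View pics/c2.png

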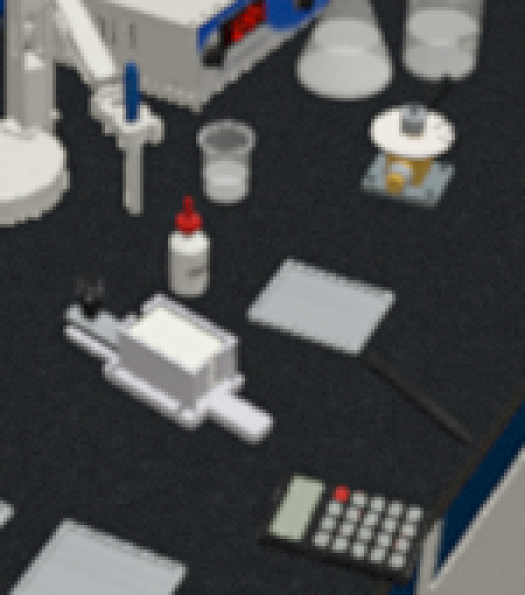

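```bash
cat > tri.py <<'E'
import numpy as np, pickle
from h import *
C={}
for c in ['top','side']:
    f=grab_frame(c); C[c]=(f['K'],f['pose'])
pickle.dump(C,open('cams.pkl','wb'))
def ray(c,u,v):
    K,P=C[c]; d=P[:3,:3]@np.linalg.inv(K)@[u,v,1]; return P[:3,3],d/np.linalg.norm(d)
def tri(a,b):
    o1,d1=ray('top',*a);o2,d2=ray('side',*b)
    s=np.linalg.lstsq(np.c_[d1,-d2],o2-o1,rcond=None)[0]
    p,q=o1+s[0]*d1,o2+s[1]*d2
    return np.round((p+q)/2,3),round(np.linalg.norm(p-q),3)
def pl(c,u,v,z=0):
    o,d=ray(c,u,v); return np.round(o+d*(z-o[2])/d[2],3)
def cr(x,y,s=3.5): return 210+x/s,110+y/s
print('flask base side',pl('side',*cr(345,78)), 'top ctr', pl('top',425,162,0.08))
print('bottle2 base',pl('side',*cr(440,65)))
print('lamp2 head',tri((303,150),cr(132,140)), 'rod bottom', pl('side',*cr(132,210)))
print('lamp1 head',tri((188,133),(174,195)))
print('dial ctr', pl('top',390.5,213.5,.058), 'handle end', pl('top',350+352/5,175+182/5,.07))
print('pipe', pl('top',350+95/5,175+212/5,.03))
E
python3 tri.py
```

```text
flask base side [ 0.615 -0.435  0.   ] top ctr [ 0.607 -0.405  0.08 ]
bottle2 base [ 0.544 -0.508  0.   ]
lamp2 head (array([ 0.637, -0.092,  0.12 ]), np.float64(0.003)) rod bottom [ 0.675 -0.14  -0.   ]
lamp1 head (array([0.686, 0.185, 0.124]), np.float64(0.002))
dial ctr [ 0.481 -0.316  0.058] handle end [ 0.483 -0.387  0.07 ]
pipe [ 0.474 -0.27   0.03 ]
```

Run:
```python
from h import *
for ps in (90,-90):
    for p in ([.46,-.36,.3],[.487,-.368,.06]):
        print(ps,p,np.round(solve_ik(p,[180,0,ps]),1) if solve_ik(p,[180,0,ps]) is not None else None)
for ps in (180,0,-10,10):
    print(ps,solve_ik([.425,-.31,.06],[180,0,ps]))
goto([.46,-.36,.30],[180,0,-90])
f=snap('wrist','w1.png'); print(get_state()['t'])
for q in ['valve_axis','valve_grip']: print(q,rec(f,q))
f=grab_frame('top')
for q in ['valve_axis','valve_grip']: print(q,rec(f,q))
```

```text
90 [0.46, -0.36, 0.3] [ 51.5  16.6 -22.4  93.8   6.6  70.9  27.9]
90 [0.487, -0.368, 0.06] [ 47.   32.6 -18.9 104.3  14.2  45.5  20.9]
-90 [0.46, -0.36, 0.3] [  24.4   14.9   11.9   95.4   -3.2   70.1 -143. ]
-90 [0.487, -0.368, 0.06] [  21.3   31.8   16.1  105.9  -12.2   43.9 -136.1]
180 [ 60.76686597  30.04173917 -37.5833348  114.87287463  26.27483503
  43.61127248  97.42422855]
0 [ 34.90748577  25.0708849   -4.26246128 116.35072661   2.88889999
  38.67478627 -61.21078918]
-10 [ 33.36643512  25.00681665  -2.3284307  116.44205034   1.57815008
  38.57985472 -69.97775424]
10 [ 36.39642459  25.15380467  -6.13146468 116.26250996   4.15640116
  38.7835756  -52.39963524]
3.2167
valve_axis [(0.59, [0.481, -0.308, 0.071]), (0.56, [0.461, -0.109, -0.0])]
valve_grip [(0.75, [0.487, -0.367, 0.069])]
valve_axis [(0.85, [0.485, -0.309, 0.069]), (0.58, [0.518, 0.038, -0.001])]
valve_grip [(0.74, [0.483, -0.364, 0.069])]
```

View pics/w1.png

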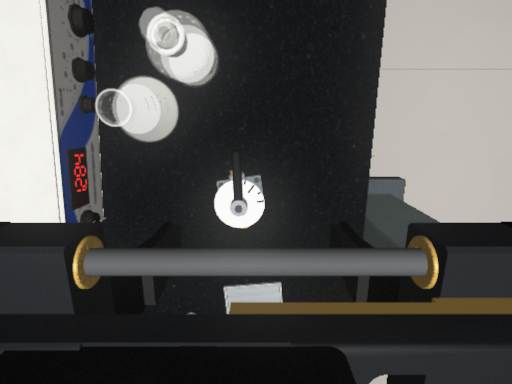

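```bash
cat >> h.py <<'E'
AX=np.array([.482,-.3105])
def vp(phi,z,r=.058):
    a=np.deg2rad(phi); return [AX[0]+r*np.cos(a),AX[1]+r*np.sin(a),z],[180,0,phi+180]
E
python3 - <<'E'
from h import *
p,o=vp(-87,.15); goto(p,o)
p,o=vp(-87,.054); print(move_l(p,o,max_force=8))
gripper_close(15); s=get_state(); print(s['opening'],s['force'],s['t'])
f0=s['force']
for a in range(-97,-200,-10):
    p,o=vp(a,.054)
    try: r=move_l(p,o,velocity=.06,max_force=12)
    except IKError as e: print(a,e);break
    s=get_state(); print(a,r,np.round(s['force'],1),np.round(s['ft_torque'],2),np.round(s['ee_pos'],3),round(s['tcp_rot'][2],1))
    if r: break
f=snap('top','t1.png'); print(s['t'])
E
```

```text
False
0.012346340839403685 [-0.19669165  0.30673307 -0.56697456] 7.6
-97 False [ 2.3  0.3 -1.8] [ 0.05 -0.44 -0.16] [ 0.475 -0.368  0.054] 83.1
-107 False [ 2.6  1.1 -2.5] [ 0.22 -0.5  -0.15] [ 0.465 -0.366  0.054] 73.2
-117 False [ 2.2  1.6 -2.2] [ 0.18 -0.46 -0.15] [ 0.456 -0.362  0.054] 63.3
-127 False [ 2.3  2.2 -2.2] [ 0.34 -0.64 -0.18] [ 0.448 -0.357  0.054] 53.3
-137 False [ 3.7  2.1 -4.5] [ 0.37 -0.81 -0.12] [ 0.44  -0.35   0.054] 43.3
-147 False [ 4.2  1.1 -4.7] [ 0.45 -0.97 -0.12] [ 0.434 -0.342  0.054] 33.3
-157 False [ 5.1  1.6 -5.5] [ 0.4  -0.99 -0.08] [ 0.429 -0.333  0.054] 23.4
-167 False [ 4.6  1.4 -5.3] [ 0.35 -0.99 -0.06] [ 0.426 -0.324  0.054] 13.4
-177 True [ 1.3 -2.6  0.5] [-0.47 -0.15  0.2 ] [ 0.426 -0.319  0.054] 4.6
10.425
```

Run:
```python
from h import *
gripper_open(); p=get_state()['ee_pos']
move_l([p[0]-0.0,p[1],.25],velocity=.25)
f=snap('wrist','w2.png'); print(get_state()['t'],get_state()['tcp_rot'])
for q in ['valve_axis','valve_grip']: print(q,rec(f,q))
f=snap('top','t2.png')
for q in ['valve_axis','valve_grip']: print(q,rec(f,q))
w_=cv2.imread('pics/w2.png');t=cv2.imread('pics/t2.png')
cv2.imwrite('pics/c3.png',np.hstack([cv2.resize(t[175:250,350:430],(400,375),interpolation=3),cv2.resize(w_,(500,375))])[:, :800])
```

```text
12.825 [-1.79934969e+02 -1.06478663e-01  4.21557293e+00]
valve_axis [(0.58, [0.48, -0.305, 0.073])]
valve_grip [(0.83, [0.426, -0.319, 0.071])]
valve_axis []
valve_grip [(0.68, [0.423, -0.316, 0.071])]
```

View pics/c3.png

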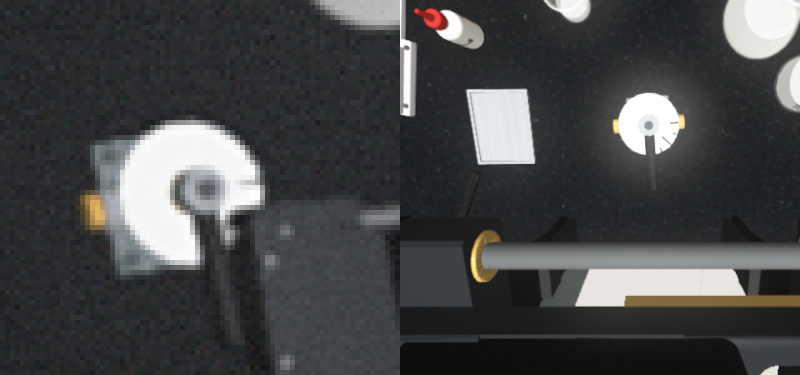

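Run:
```python
from h import *
goto([.45,.04,.30],[180,0,-10])
f=snap('wrist','w3.png'); print(get_state()['t'],f['pose'].round(3).tolist())
np.savez('w3.npz',K=f['K'],P=f['pose'])
for q in ['magazine','magazine_exit','slide_knob','dropper_bottle','tray_1','tile_1']: print(q,rec(f,q))
```

```text
14.475 [[-0.175, -0.952, -0.253, 0.519], [-0.985, 0.169, 0.044, 0.027], [0.001, 0.256, -0.967, 0.464], [0.0, 0.0, 0.0, 1.0]]
magazine []
magazine_exit [(0.9, [0.453, 0.041, 0.012])]
slide_knob [(0.85, [0.61, 0.015, 0.052])]
dropper_bottle [(0.91, [0.577, -0.074, -0.0])]
tray_1 [(0.66, [0.439, 0.394, 0.004]), (0.59, [0.466, -0.111, -0.002]), (0.57, [0.446, 0.242, 0.006]), (0.55, [0.589, 0.26, 0.002])]
tile_1 [(0.65, [0.516, 0.036, 0.043])]
```

View pics/w3.png

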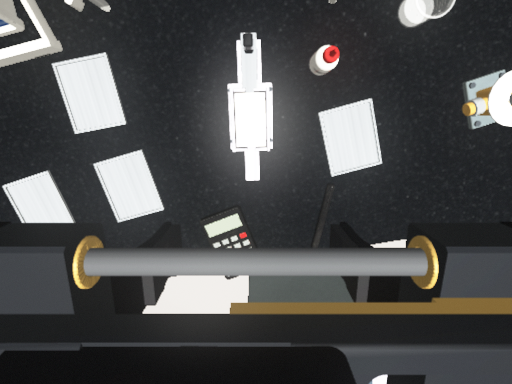

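```bash
cat >> h.py <<'E'
def plane(f,uv,z):
    uv=np.atleast_2d(uv); d=(f['pose'][:3,:3]@np.linalg.inv(f['K'])@np.c_[uv,np.ones(len(uv))].T).T
    o=f['pose'][:3,3]; return o+d*((z-o[2])/d[:,2])[:,None]
def proj(f,P):
    P=np.atleast_2d(P); R=f['pose'][:3,:3]; c=(P-f['pose'][:3,3])@R; q=c@f['K'].T; return q[:,:2]/q[:,2:]
def trays(f,seeds,z=.006,thr=120):
    """fit each tray near seed (world xy): returns x,y,yaw(long axis)"""
    g=cv2.cvtColor(f['color'],cv2.COLOR_RGB2GRAY); out=[]
    for s in seeds:
        if len(out)>9: break
        uv=proj(f,[*s,z])[0]; u,v=np.round(uv).astype(int)
        if not(0<=u<512 and 0<=v<384): out.append(None); continue
        m=(g>thr).astype(np.uint8)
        n,l,st,c=cv2.connectedComponentsWithStats(m)
        win=l[max(v-3,0):v+4,max(u-3,0):u+4]; k=np.bincount(win[win>0]).argmax() if (win>0).any() else 0
        if k==0: out.append(None); continue
        cs,_=cv2.findContours((l==k).astype(np.uint8),cv2.RETR_EXTERNAL,cv2.CHAIN_APPROX_NONE)
        pts=plane(f,max(cs,key=len)[:,0].astype(float),z)[:,:2]
        (x,y),(a,b),an=cv2.minAreaRect((pts*1000).astype(np.float32))
        if a<b: a,b,an=b,a,an+90
        an=(an+90)%180-90
        out.append((round(x/1000,4),round(y/1000,4),round(an,1),round(a),round(b)))
    return out
SEEDS=[(.462,-.11),(.446,.242),(.441,.391),(.591,.259)]
E
python3 - <<'E'
from h import *
f=snap('wrist','w3b.png'); print(trays(f,SEEDS))
ft=grab_frame('top');print(trays(ft,SEEDS,thr=110))
fs=grab_frame('side');print(trays(fs,SEEDS,thr=110))
I=cv2.imread('pics/w3b.png')
cv2.imwrite('pics/c4.png',np.hstack([cv2.resize(I[25:190,215:290],None,fx=3.6,fy=3.6,interpolation=3),cv2.resize(I[90:190,310:390],None,fx=5.94,fy=5.94,interpolation=3)[:594]]))
M=np.array([.516,.033]);print(proj(f,[[.61,.016,.062]]))
E
```

```text
[(0.4625, -0.1101, 5.0, 101, 81), (0.4481, 0.242, 5.8, 101, 82), (0.4463, 0.3932, 7.6, 91, 83), (0.5923, 0.259, 0.5, 101, 82)]
[(0.4603, -0.1044, 5.1, 101, 89), (0.4465, 0.2421, 5.6, 101, 82), (0.4398, 0.3927, 7.6, 101, 82), (0.5906, 0.2588, 0.5, 102, 81)]
[(0.4624, -0.11, 4.9, 103, 87), (0.4481, 0.2414, 5.7, 103, 84), (0.4416, 0.3918, 7.7, 102, 83), (0.5922, 0.2588, 0.4, 104, 84)]
[[251.72387199  39.07223426]]
```

View pics/c4.png

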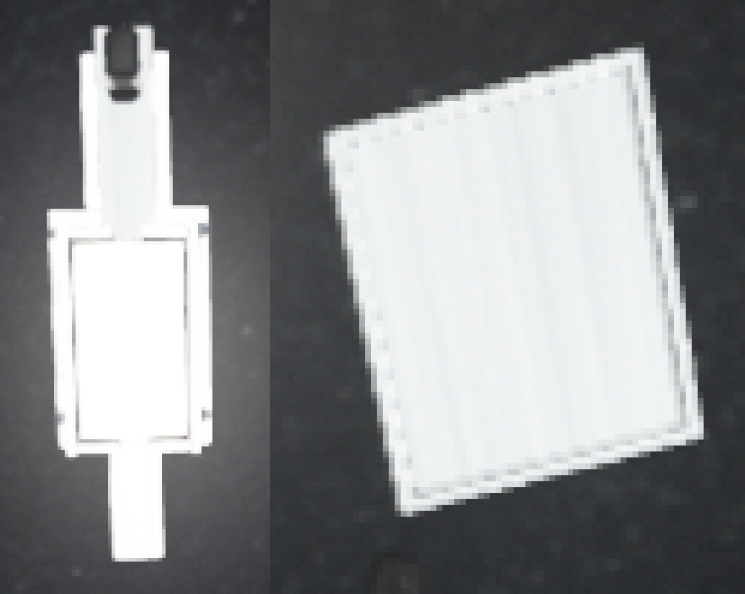

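Run:
```python
from h import *
d=np.load('w3.npz'); f=dict(K=d['K'],pose=d['P'])
C=lambda x,y:(215+x/3.6,25+y/3.6)
pt=lambda x,y,z:plane(f,C(x-.5*0,y),z)[0][:2]
te=pt(137,560,.012); bc=pt(131.5,339,.054); kn=pt(122,49,.062)
for n,p in zip('tbk',(te,bc,kn)): print(n,p.round(4))
ax=kn-te; yaw=np.degrees(np.arctan2(ax[1],ax[0])); print(yaw,np.linalg.norm(ax))
u=ax/np.linalg.norm(ax); print(te+.091*u, kn-.096*u)
for a,b in (((72,240),(80,440)),((187,238),(190,440))):
    p,q=pt(*b,.055),pt(*a,.055); v=q-p; print('wall',np.degrees(np.arctan2(v[1],v[0])),np.linalg.norm(v))
p,q=pt(72,240,.055),pt(187,238,.055);print(np.linalg.norm(p-q))
```

```text
t [0.4249 0.0467]
b [0.5164 0.0321]
k [0.6112 0.0182]
-8.70394347713605 0.18851794520923473
[0.5148172  0.03294415] [0.51631767 0.03271444]
wall -8.642550767279905 0.07177665077934874
wall -8.584748716084333 0.07247130366630283
0.04158403810159236
```

```bash
cat >> h.py <<'E'
M=np.array([.516,.0325]); MY=-8.65
U=np.array([np.cos(np.deg2rad(MY)),np.sin(np.deg2rad(MY))]); V=np.array([-U[1],U[0]])
def mg(x,z,y=0): p=M+U*x+V*y; return [p[0],p[1],z]
OX=[180,0,MY+90]; OY=[180,0,MY]
E
python3 - <<'E'
from h import *
for x,z,o in ((.129,.15,OX),(.129,.04,OX),(.093,.04,OX),(.103,.04,OX),(.128,.04,OX),(-.056,.004,OY),(-.082,.004,OY),(-.092,.004,OY),(-.1,.004,OY),(-.08,.1,OY)):
    q=solve_ik(mg(x,z),o); print(x,z,None if q is None else np.round(q,1))
gripper_close(20)
goto(mg(.131,.12),OX)
s=get_state();print(s['t'],s['opening'])
print(move_l(mg(.131,.040),max_force=8)); f0=get_state()['force']
f=snap('side','s1.png')
E
```

```text
0.129 0.15 [ 40.1  52.1 -77.2  94.1  52.   77.4 -53.9]
0.129 0.04 [ 37.8  58.  -70.9  98.4  58.9  69.4 -57.9]
0.093 0.04 [ 39.1  55.7 -71.  103.4  58.1  66.9 -60.4]
0.103 0.04 [ 38.8  56.4 -71.  102.1  58.4  67.6 -59.7]
0.128 0.04 [ 37.8  57.9 -70.9  98.5  58.8  69.3 -58. ]
-0.056 0.004 [  27.4   35.3  -47.7  124.3   43.2   38.7 -149.3]
-0.082 0.004 [  26.4   33.2  -46.9  127.5   42.5   36.3 -150.5]
-0.092 0.004 [  25.8   32.4  -46.3  128.7   42.1   35.3 -150.8]
-0.1 0.004 [  25.1   31.6  -45.7  129.7   41.6   34.4 -150.9]
-0.08 0.1 [  37.6   25.6  -59.6  123.4   30.5   47.2 -139.8]
17.5167 0.00048616654940774776
False
```

View pics/s1.png

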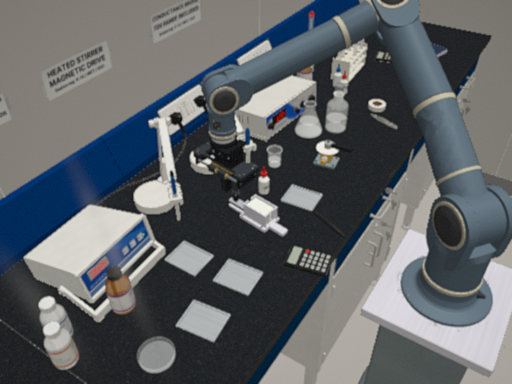

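Run:
```python
from h import *
print(move_l(mg(.118,.040),velocity=.06,max_force=20),np.round(get_state()['force'],1))
print(move_l(mg(.105,.040),velocity=.05,max_force=20),np.round(get_state()['force'],1))
f=snap('side','s2.png'); I=cv2.imread('pics/s2.png'); cv2.imwrite('pics/c5.png',cv2.resize(I[150:260,190:320],None,fx=5,fy=5,interpolation=3))
print(rec(f,'slide_knob'),rec(f,'tile_1'))
f=grab_frame('top');print(rec(f,'slide_knob'))
```

```text
False [-0.5  0.2 -0.6]
False [0.3 0.4 0.7]
[(0.56, [0.602, 0.016, 0.046])] [(0.47, [0.516, 0.035, 0.044]), (0.42, [0.507, 0.033, 0.012]), (0.35, [0.457, -0.115, -0.001]), (0.28, [0.52, 0.036, 0.002])]
[]
```

View pics/c5.png

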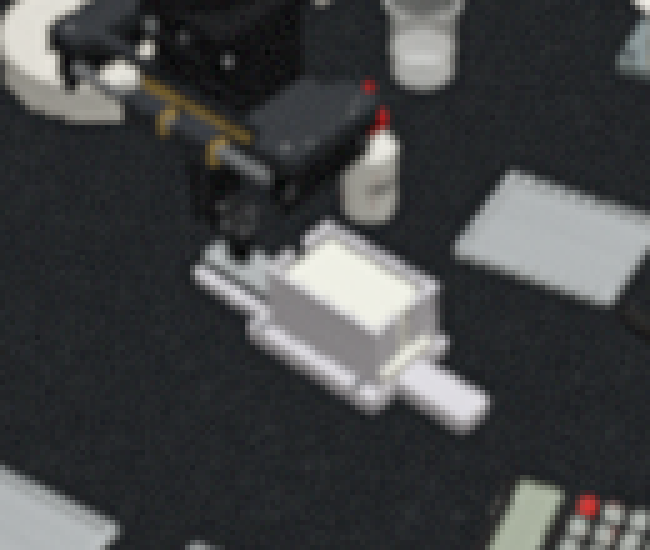

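Run:
```python
from h import *
print(move_l(mg(.091,.040),velocity=.05,max_force=20),np.round(get_state()['force'],1))
f=snap('side','s3.png'); I=cv2.imread('pics/s3.png'); cv2.imwrite('pics/c6.png',cv2.resize(I[150:260,190:320],None,fx=5,fy=5,interpolation=3))
print(rec(f,'slide_knob'),rec(f,'tile_1'),get_state()['t'])
```

```text
False [-0.3 -0.1 -1.3]
[(0.67, [0.515, 0.034, 0.046]), (0.51, [0.587, 0.021, 0.046])] [(0.78, [0.515, 0.034, 0.046]), (0.47, [0.495, 0.034, 0.011])] 19.8583
```

View pics/c6.png

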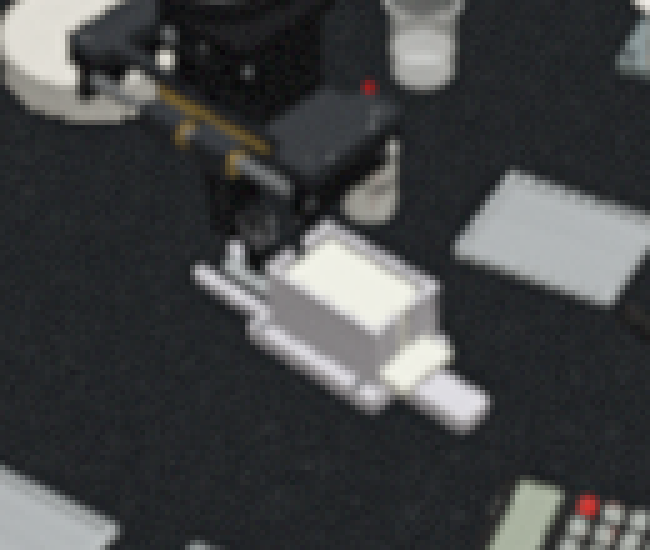

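Run:
```python
from h import *
import pickle
K,P=pickle.load(open('cams.pkl','rb'))['side']; f=dict(K=K,pose=P)
for x,y in ((428,362),(428,367),(428,372)):
    p=plane(f,[190+x/5,150+y/5],.02)[0][:2]-M; print(p@U,p@V)
print(proj(f,[mg(-.059,.02,.02),mg(-.059,.02,-.02),mg(-.059,.012,.02),mg(-.059,.012,-.02)])*5-[950,750])
```

```text
-0.054202770178676515 -0.0033451508180048573
-0.05677351052844737 -0.0002961470368525223
-0.05933280425686014 0.002739280580606472
[[407.18403423 388.24022737]
 [453.9139964  350.31993931]
 [407.06163167 398.66657575]
 [453.61367661 360.72255813]]
```

Run:
```python
from h import *
move_l(mg(.089,.040),velocity=.05,max_force=20)
move_l(mg(.092,.040),velocity=.1)
move_l(mg(.1025,.085),velocity=.2); gripper_open()
print('desc',move_l(mg(.1025,.042),velocity=.1,max_force=8),get_state()['ee_pos'])
print(move_l(mg(.128,.042),velocity=.08,max_force=15),np.round(get_state()['force'],1))
print(move_l(mg(.134,.042),velocity=.03,max_force=8),np.round(get_state()['force'],1),get_state()['ee_pos'],(get_state()['ee_pos'][:2]-M)@U)
f=snap('side','s4.png'); I=cv2.imread('pics/s4.png'); cv2.imwrite('pics/c7.png',cv2.resize(I[150:260,190:320],None,fx=5,fy=5,interpolation=3))
print(get_state()['t'],rec(f,'slide_knob'))
```

```text
desc False [0.61719126 0.01732612 0.04157205]
False [-0.2  0.3  0.6]
True [ 0.3 -0.5  0.1] [0.64539904 0.01275131 0.04116958] 0.13089735991023999
23.6167 [(0.46, [0.613, 0.019, 0.049])]
```

View pics/c7.png

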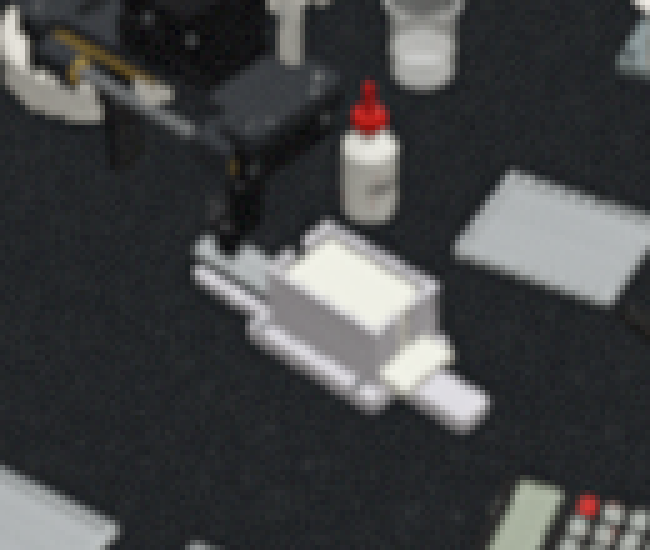

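```bash
cat >> h.py <<'E'
O2=[180,0,MY+180]
E
python3 - <<'E'
from h import *
move_l(mg(.128,.12),velocity=.25)
goto(mg(-.058,.07),O2)
print(get_state()['t'],np.round(get_state()['joint_pos'],1))
print(move_l(mg(-.058,.004),velocity=.12,max_force=8))
gripper_close(20); s=get_state(); print(s['opening'],s['t'],s['ee_pos'])
print(move_l(mg(-.092,.004),velocity=.06,max_force=25),np.round(get_state()['force'],1),get_state()['opening'])
f=snap('side','s5.png'); I=cv2.imread('pics/s5.png'); cv2.imwrite('pics/c8.png',cv2.resize(I[150:260,190:320],None,fx=5,fy=5,interpolation=3))
E
```

```text
25.4333 [ 41.3  36.7 -67.4 121.9  44.6  51.8  28.6]
False
0.039232436049306305 26.9833 [0.45867314 0.04134918 0.00401517]
False [-4.6  0.8  7.7] 0.03900999245473381
```

View pics/c8.png

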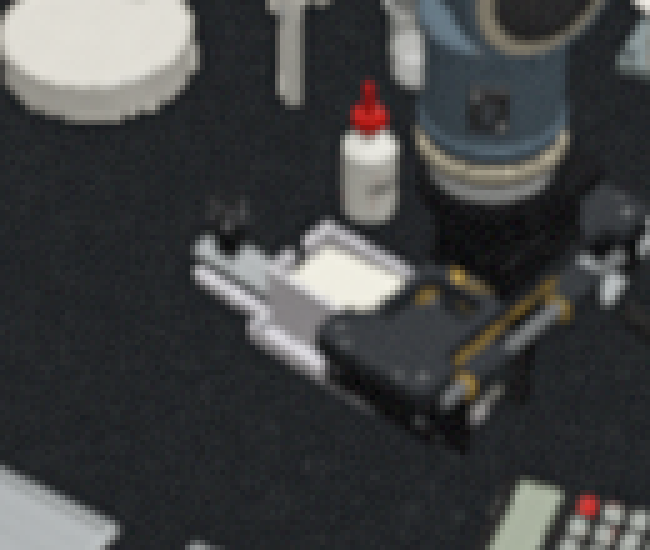

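Run:
```python
from h import *
gripper_open()
move_l(mg(-.0595,.0125),velocity=.1,max_force=15)
gripper_close(30); s=get_state(); print(s['opening'],s['t'])
print(move_l(mg(-.084,.0125),velocity=.06,max_force=25),np.round(get_state()['force'],1),get_state()['opening'])
print(move_l(mg(-.086,.09),velocity=.12,max_force=25),np.round(get_state()['force'],1),get_state()['opening'],get_state()['t'])
f=snap('side','s6.png'); I=cv2.imread('pics/s6.png'); cv2.imwrite('pics/c9.png',cv2.resize(I[150:260,190:320],None,fx=5,fy=5,interpolation=3))
print(trays(f,SEEDS,thr=110))
```

```text
0.03976959604843281 30.1167
False [-0.1 -0.4 -0.7] 0.039804331270364736
False [0.1 0.3 0.2] 0.03942469890361376 31.475
[(0.4568, -0.0868, 85.8, 150, 94), (0.4481, 0.2414, 5.7, 103, 84), (0.4415, 0.3918, 7.7, 103, 83), (0.5923, 0.2588, 0.4, 104, 84)]
```

View pics/c9.png

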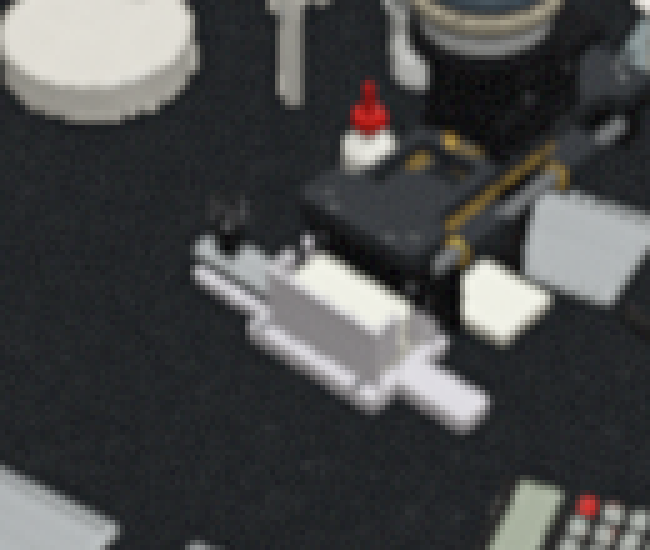

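```bash
cat >> h.py <<'E'
def place(x,y,yaw,zr=.009):
    yw=yaw+180
    o=[180,0,yw]
    goto([x,y,.09],o)
    r=move_l([x,y,zr],velocity=.1,max_force=10)
    s=get_state(); print('placing hit',r,'opening',round(s['opening'],4),s['ee_pos'].round(4))
    gripper_open(); dwell(.1)
    move_l([x,y,.10],velocity=.25)
E
python3 - <<'E'
from h import *
place(.462,-.110,5)
f=snap('side','s7.png'); I=cv2.imread('pics/s7.png'); cv2.imwrite('pics/c10.png',cv2.resize(I[150:260,190:340],None,fx=5,fy=5,interpolation=3))
f=snap('wrist','w7.png'); print(get_state()['t'],rec(f,'tile_1'),rec(f,'tray_1'))
E
```

```text
placing hit False opening 0.0398 [ 0.4625 -0.1098  0.0094]
34.9083 [(0.8, [0.467, -0.109, 0.001])] []
```

View pics/c10.png

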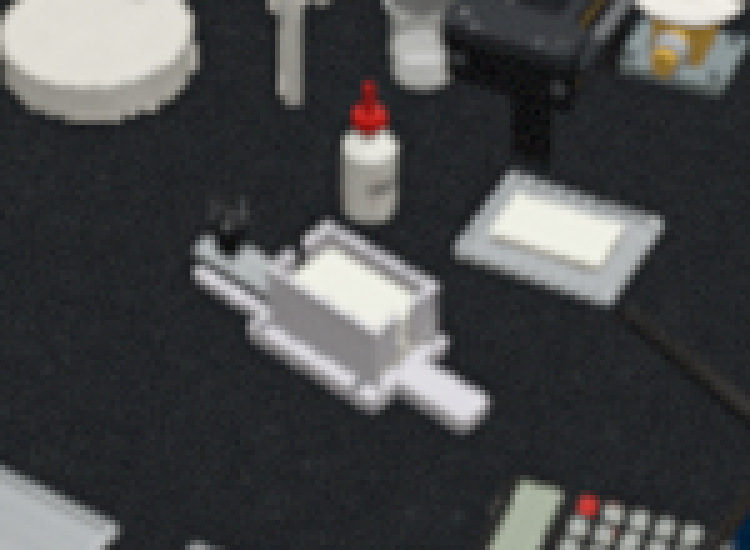

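```bash
cat >> h.py <<'E'
def crop(fn,cam='side'):
    f=snap(cam,'raw_'+fn); I=cv2.imread('pics/raw_'+fn); cv2.imwrite('pics/'+fn,cv2.resize(I[150:350,150:370],None,fx=3,fy=3,interpolation=3)); return f
def feed():
    gripper_close(20)
    goto(mg(.131,.12),OX)
    move_l(mg(.131,.040),velocity=.2,max_force=8)
    print('push',move_l(mg(.118,.040),velocity=.15,max_force=20),move_l(mg(.089,.040),velocity=.06,max_force=20))
    move_l(mg(.092,.040),velocity=.1)
    move_l(mg(.1025,.085),velocity=.2); gripper_open()
    print('desc',move_l(mg(.1025,.042),velocity=.12,max_force=8))
    print('back',move_l(mg(.128,.042),velocity=.08,max_force=15),move_l(mg(.134,.042),velocity=.03,max_force=8),((get_state()['ee_pos'][:2]-M)@U).round(4))
    move_l(mg(.128,.12),velocity=.25)
def pull():
    goto(mg(-.058,.07),O2)
    print('d',move_l(mg(-.058,.004),velocity=.12,max_force=8))
    gripper_close(20); print('open',get_state()['opening'])
    print('p1',move_l(mg(-.092,.004),velocity=.06,max_force=25),get_state()['opening'])
    gripper_open()
    move_l(mg(-.0595,.0125),velocity=.1,max_force=15)
    gripper_close(30)
    print('p2',move_l(mg(-.084,.0125),velocity=.06,max_force=25),get_state()['opening'])
    print('lift',move_l(mg(-.086,.09),velocity=.12,max_force=25),get_state()['opening'])
E
python3 - <<'E'
from h import *
goto(mg(.131,.16),OX)
feed(); f=crop('f2.png'); print(get_state()['t'],rec(f,'slide_knob'),trays(f,SEEDS,thr=110))
E
```

```text
push False False
desc False
back False True 0.1308
43.6333 [(0.6, [0.611, 0.018, 0.052])] [(0.4624, -0.11, 4.9, 103, 87), (0.4481, 0.2414, 5.7, 103, 84), (0.4415, 0.3918, 7.7, 102, 83), (0.5922, 0.2588, 0.4, 104, 84)]
```

View pics/f2.png

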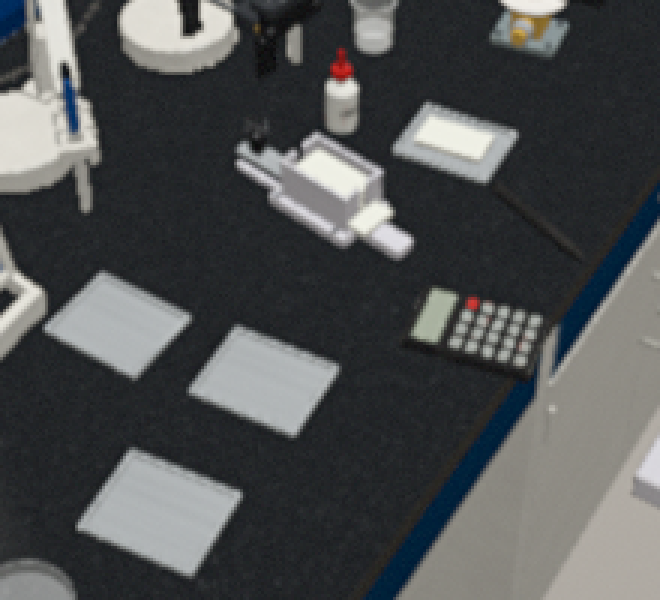

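Run:
```python
from h import *
pull()
for x,y,a in ((.592,.2588,.5),(.448,.2415,5.7),(.4415,.392,7.7)):
    q=solve_ik([x,y,.009],[180,0,a+180]);print(None if q is None else q.round(1))
f=crop('f3.png'); print(get_state()['t'],trays(f,SEEDS,thr=110))
```

```text
d False
open 0.03922479539423301
p1 False 0.039711272431744195
p2 False 0.039837028254349406
lift False 0.039312960087353126
[  7.7  50.4 -53.7  99.1  48.1  56.5  25.6]
[  9.9  43.2 -57.9 117.9  50.7  48.5  17.4]
[ -6.8  48.1 -56.4 107.   50.   53.9  10.6]
50.8 [(0.4568, -0.0868, 85.8, 150, 94), (0.4481, 0.2414, 5.7, 103, 84), (0.4415, 0.3918, 7.7, 103, 83), (0.5922, 0.2588, 0.4, 104, 84)]
```

View pics/f3.png

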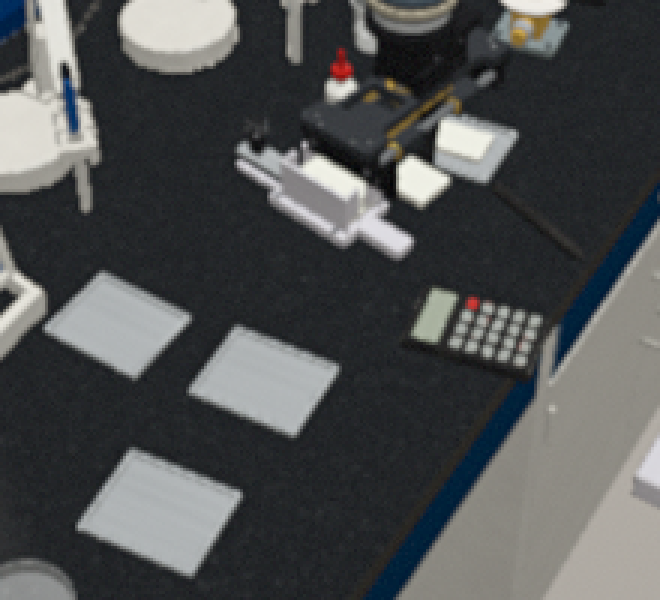

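Run:
```python
from h import *
place(.592,.2588,.5)
f=crop('f4.png'); print(get_state()['t'],trays(f,SEEDS,thr=110),rec(f,'tile_1'))
```

```text
placing hit False opening 0.0395 [0.5923 0.2594 0.0096]
54.5 [(0.4624, -0.11, 4.9, 103, 87), (0.4481, 0.2414, 5.7, 103, 84), (0.4415, 0.3918, 7.7, 103, 83), (0.5922, 0.2588, 0.4, 104, 84)] [(0.65, [0.465, -0.11, 0.003])]
```

View pics/f4.png

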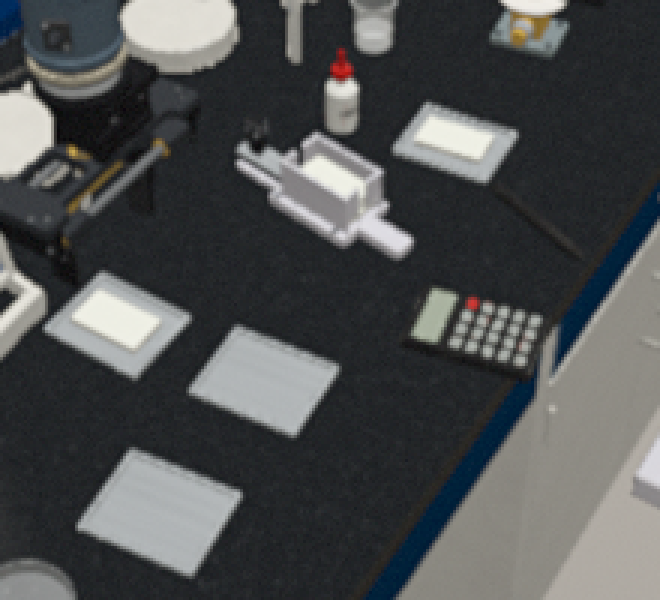

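Run:
```python
from h import *
goto([.52,.18,.2],[180,0,140]); goto(mg(.131,.16),OX)
feed(); f=crop('f5.png'); print(get_state()['t'],rec(f,'slide_knob'))
```

```text
push False False
desc False
back False True 0.1308
63.2 [(0.57, [0.61, 0.016, 0.047])]
```

View pics/f5.png

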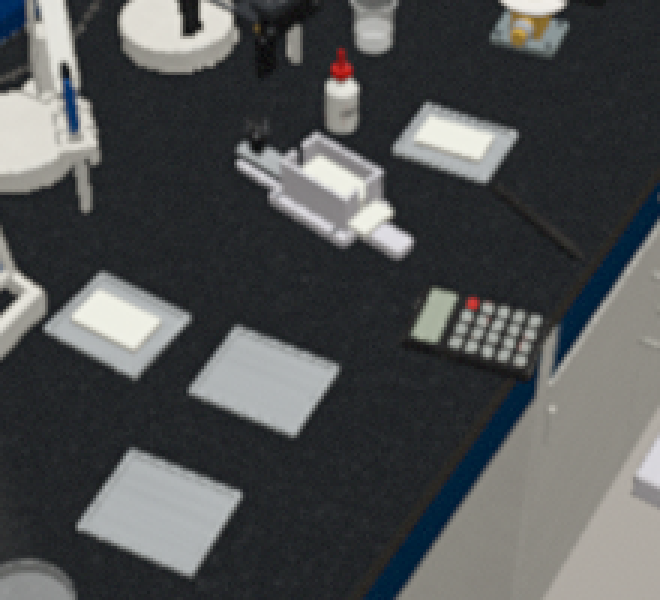

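Run:
```python
from h import *
pull()
f=crop('f6.png'); T=trays(f,SEEDS,thr=110); print(get_state()['t'],T)
```

```text
d False
open 0.039156506916957774
p1 False 0.03958499723594918
p2 False 0.03950741824238212
lift False 0.0393860258013618
70.375 [(0.4541, -0.0887, -85.1, 156, 90), (0.4481, 0.2414, 5.7, 103, 84), (0.4415, 0.3918, 7.7, 103, 83), (0.5922, 0.2588, 0.4, 104, 84)]
```

View pics/f6.png

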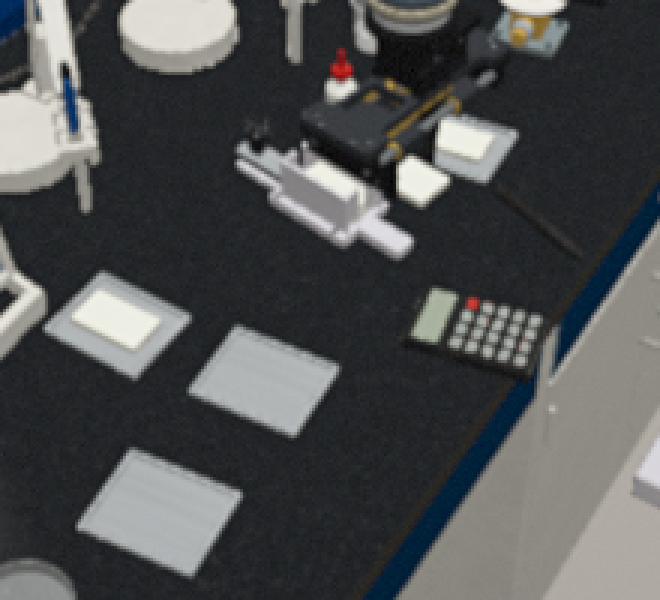

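Run:
```python
from h import *
place(.4415,.392,7.7)
f=crop('f7.png'); print(get_state()['t'],trays(f,SEEDS,thr=110))
```

```text
placing hit False opening 0.0396 [0.4416 0.3926 0.0095]
74.3417 [(0.4624, -0.11, 4.9, 103, 87), (0.4481, 0.2414, 5.7, 103, 84), (0.4414, 0.3918, 7.7, 102, 83), None]
```

View pics/f7.png

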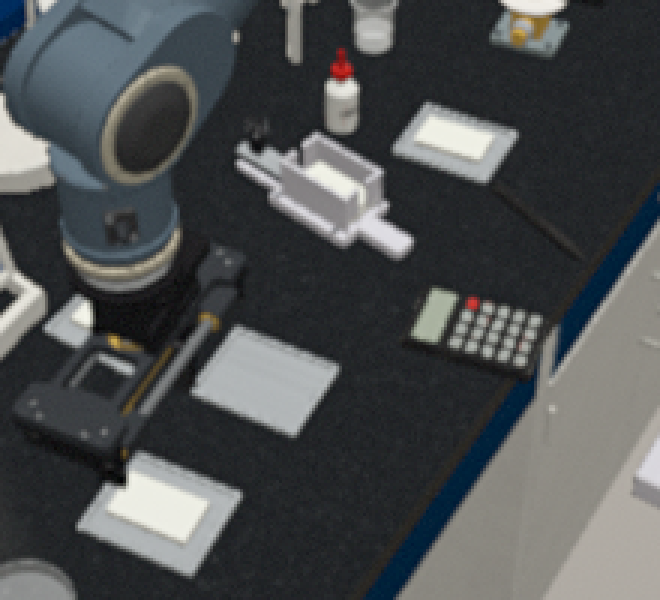

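Run:
```python
from h import *
goto([.5,.2,.2],[180,0,140]); goto(mg(.131,.16),OX)
feed(); f=crop('f8.png'); print(get_state()['t'],rec(f,'slide_knob'),trays(f,SEEDS,thr=110))
```

```text
push False False
desc False
back False True 0.1308
83.3417 [(0.7, [0.611, 0.017, 0.05]), (0.45, [0.496, 0.035, 0.01])] [(0.4624, -0.11, 4.9, 103, 87), (0.4481, 0.2414, 5.7, 103, 84), (0.4415, 0.3918, 7.7, 103, 83), (0.5922, 0.2588, 0.4, 104, 84)]
```

View pics/f8.png

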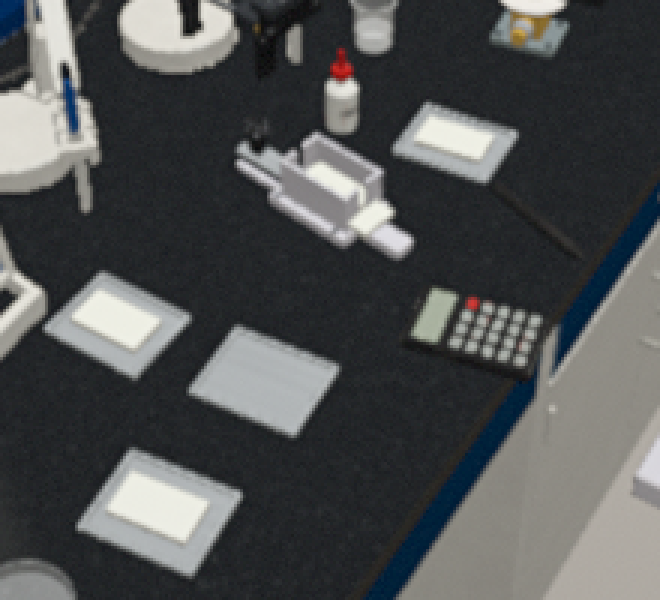

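Run:
```python
from h import *
pull()
f=crop('f9.png'); T=trays(f,SEEDS,thr=110); print(get_state()['t'],T)
```

```text
d False
open 0.039385658817386635
p1 False 0.039634673484156675
p2 False 0.03920739094852199
lift False 0.03925923923462375
90.5167 [(0.454, -0.0873, -85.1, 153, 90), (0.4481, 0.2413, 5.7, 103, 84), (0.4415, 0.3918, 7.7, 103, 83), (0.5922, 0.2588, 0.4, 104, 84)]
```

View pics/f9.png

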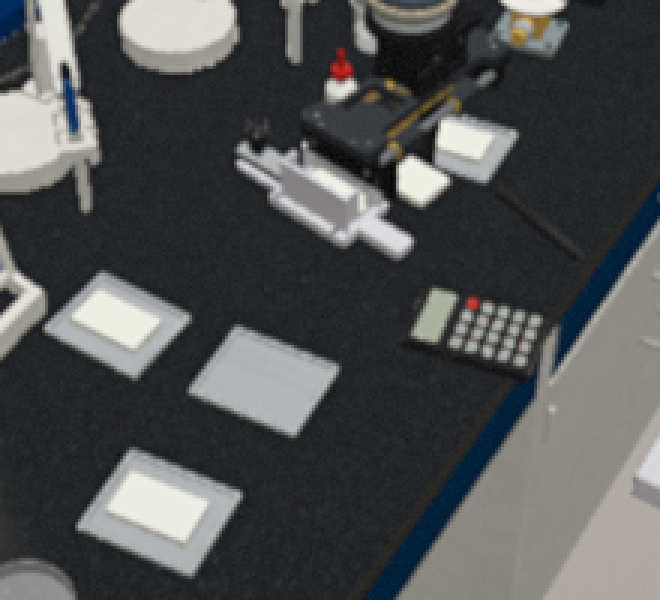

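Run:
```python
from h import *
place(.448,.2415,5.7)
goto([.47,.05,.32],[180,0,MY])
f=crop('f10.png'); print(get_state()['t'],trays(f,SEEDS,thr=110))
fw=snap('wrist','w10.png'); print(rec(fw,'tile_1'))
ft=snap('top','t10.png')
```

```text
placing hit False opening 0.0393 [0.4483 0.2419 0.0095]
95.9583 [(0.4624, -0.11, 4.9, 103, 87), (0.4485, 0.2414, 5.7, 102, 84), (0.4415, 0.3918, 7.7, 103, 83), (0.5922, 0.2588, 0.4, 104, 84)]
[(0.97, [0.514, 0.034, 0.011]), (0.91, [0.598, 0.263, 0.008]), (0.65, [0.442, 0.392, 0.001]), (0.61, [0.464, -0.113, 0.004]), (0.56, [0.446, 0.239, 0.003]), (0.26, [0.611, 0.016, 0.054])]
```

View pics/f10.png

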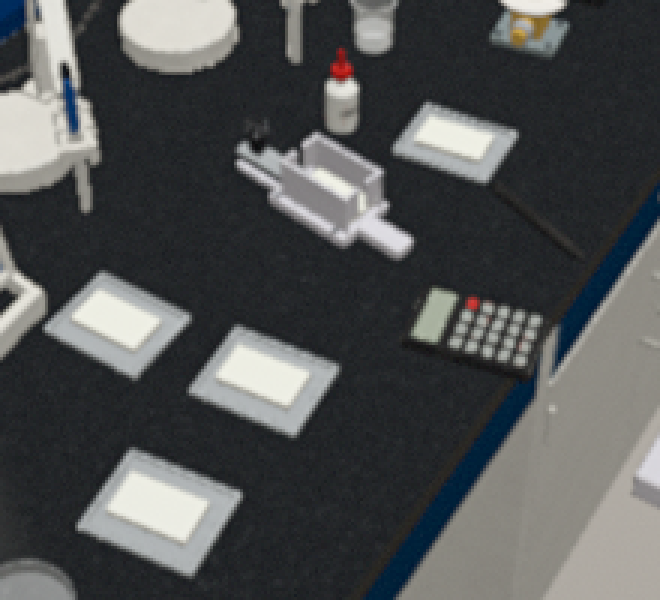

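View pics/w10.png

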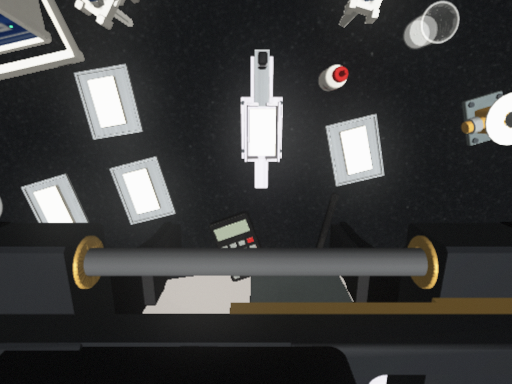

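Run:
```python
from h import *
p,o=vp(-171.2,.16); goto(p,o)
f=snap('wrist','w11.png')
p,o=vp(-171.2,.054); print(move_l(p,o,max_force=8))
gripper_close(15); s=get_state(); print(s['opening'],s['t'],s['ee_pos'].round(4),s['tcp_rot'][2],s['joint_pos'].round(1))
for a in list(np.arange(-161.2,-127,10))+[-126.2]:
    p,o=vp(a,.054); r=move_l(p,o,velocity=.06,max_force=20)
    s=get_state(); print(round(a,1),r,s['ee_pos'].round(4),s['tcp_rot'][2].round(1),s['force'].round(1))
    if r: break
dwell(.2); gripper_open(); dwell(.2)
p=get_state()['ee_pos']; move_l([p[0],p[1],.2],velocity=.2)
goto([.42,-.33,.28],[180,0,8.8])
f=snap('wrist','w12.png'); print(get_state()['t'],[rec(f,q) for q in('valve_axis','valve_grip')])
I=cv2.imread('pics/w12.png'); u,v=proj(f,[[*AX,.07]])[0].astype(int); print(u,v)
cv2.imwrite('pics/c12.png',cv2.resize(I[max(v-50,0):v+70,max(u-60,0):u+60],None,fx=5,fy=5,interpolation=3))
```

```text
False
0.011761791537244116 99.7083 [ 0.4246 -0.3194  0.054 ] 8.783548422650805 [ -8.9  38.5  57.5 118.3 -44.7  48.3  -6. ]
-161.2 False [ 0.4271 -0.3294  0.054 ] 18.6 [-0.4 -1.5 -1.4]
-151.2 False [ 0.4311 -0.3386  0.054 ] 28.6 [-0.5 -1.1 -2.5]
-141.2 False [ 0.4367 -0.347   0.054 ] 38.5 [ 0.2 -2.3 -2.5]
-131.2 False [ 0.4436 -0.3544  0.054 ] 48.5 [ 0.6 -2.8 -2.1]
-126.2 False [ 0.4476 -0.3576  0.054 ] 53.6 [ 0.7 -4.2 -2.2]
104.7417 [[(0.97, [0.481, -0.311, 0.071])], [(0.75, [0.453, -0.359, 0.069])]]
248 121
```

View pics/c12.png

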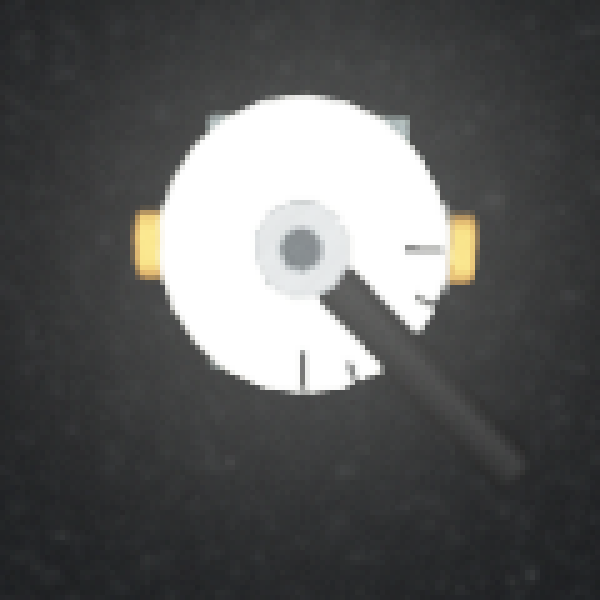

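Run:
```python
from h import *
f=crop('f13.png'); print(get_state()['t'],trays(f,SEEDS,thr=110))
for q in ('tile_1','dropper_bottle','small_beaker','slide_knob'): print(q,rec(f,q)[:5])
```

```text
104.8917 [(0.4624, -0.11, 4.9, 103, 87), (0.4481, 0.2414, 5.7, 103, 84), (0.4415, 0.3918, 7.7, 103, 83), (0.5922, 0.2588, 0.4, 104, 84)]
tile_1 [(0.77, [0.591, 0.261, 0.002]), (0.66, [0.453, 0.241, 0.002]), (0.63, [0.447, 0.391, 0.005]), (0.59, [0.463, -0.112, 0.003]), (0.57, [0.514, 0.031, 0.014])]
dropper_bottle [(0.69, [0.576, -0.079, 0.002])]
small_beaker [(0.54, [0.617, -0.208, -0.004])]
slide_knob [(0.7, [0.59, 0.26, -0.005]), (0.6, [0.612, 0.016, 0.048]), (0.6, [0.441, 0.388, 0.005]), (0.56, [0.454, 0.042, 0.012]), (0.27, [0.519, 0.034, -0.002])]
```

View pics/f13.png

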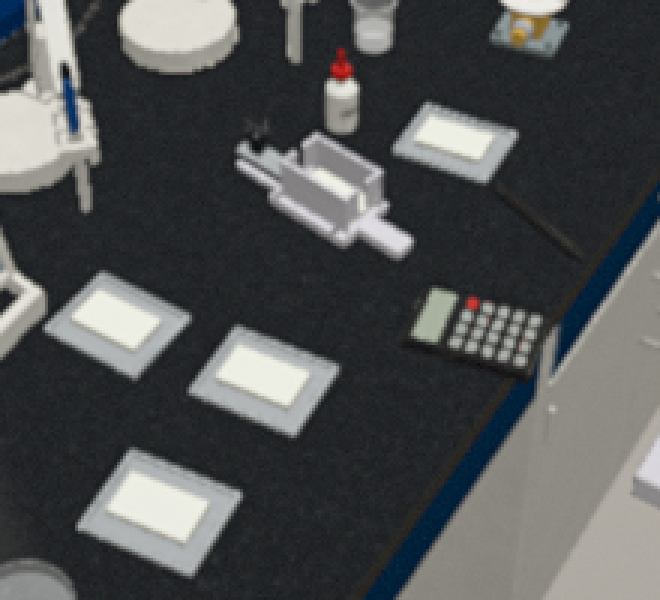

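All four tiles lie in their trays, the spare is in the bay, the slide is home and the bystanders have not moved, so I'm handing in.

```bash
python3 -c "
from h import *
hand_in()"
```

```text
the job is handed in; nothing more can be done
```

I handed the job in at about 105 s. All my last checks passed, but `hand_in` gives no verdict.

- **Valve:** I turned it shut until it met its stop, where the picture showed the handle at right angles to the pipe. After the tiles were laid I set it half open. The last wrist picture puts the handle at about 0.77 rad (target 0.785 within 0.1), over the long middle mark.
- **Tiles:** All four trays were present. For each one I pushed the lowest tile out with the feed slide, drew the slide back to its stop, and pulled the tile out through the front. In the last pictures every tile looks flat and inside the rims. The network puts each tile within about 6 mm of its tray's centre.
- **Magazine and slide:** The spare tile lies flat in the bay. The slide was back at its stop after each feed.
- **Bystanders:** The beaker and the dropper bottle are where they were at the start, within the few millimetres the network can resolve.

I saw no knocked tray and no dropped tile. The only disagreements were some tray and knob readings spoiled by the arm blocking the view or by wrong network detections. I checked those against clear pictures.

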